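# Latch a vial carrier into a loading dock

## Task

Pick up the blue vial carrier by its black handle, set it flat in the open end of the grey loading dock and slide it in, so that its own front edge lifts the orange gravity catch. Keep pushing gently against the sprung buffer until the catch drops fully down behind the carrier, then let it come back to rest against the catch and let go of it. Set it down gently and never press it against the buffer or the catch with more than 20 N; keep the vials upright, do not touch the catch with the robot, and leave the other things on the bench where they are.

Things in the scene. Friction and masses are not known exactly. Their poses are not given: they have to be found in the camera images.
- carrier: Vial carrier, 0.28-0.46 kg: blue plate 120 x 70 x 12 mm (x, y, z), ends alike (either may lead). Fixed glass vials at x = -41 and 41 mm, 27 mm wide, 76 mm high. In the middle a black grip bar 46 mm long (x), 18 mm thick (y), 62 to 88 mm above the underside. Origin: centre of the underside. Starts left or right of the dock, x within 0.4 rad of straight ahead.
- dock: Fixed loading dock: grey floor plate 8 mm thick between guide walls 18 mm high; the carrier goes in along its +x (straight ahead within 0.22 rad). Origin: on the bench below the carrier's nominal home, its origin then at [0, 0, 8] mm. Floor from x = -200 mm (open end) to the end wall at 86 mm. Channel 73 mm wide beyond x = -85 mm, widening evenly to 88 mm at the open end.
- dock_mouth (a point): Point on the dock's floor, [-162, 0, 8] mm in the dock frame: with its origin here the carrier can be set down from above in the channel (2.5 mm to spare on each side at its front), its front edge short of the catch whatever its setting.
- dock_buffer (a point): Nominal place of the front edge of a latched carrier, [60, 0, 17] mm in the dock frame. Catch, buffer and stop sit together on a clamped carriage set anywhere from 8 mm nearer to 8 mm farther (not told). Relative to the latched front edge: two black buffer pads stand 6 mm before it (2 N to start, 1.5 N/mm, so 11 N when latched; damping adds 1 N per 10 mm/s); a rigid brass stop 3.5 mm past it.
- catch (a joint): Orange gravity catch, 60 g, hinged on the dock's left (+y); 0 rad down, grows as it rises; 0.15 to 0.21 rad when riding on the carrier plate. Nominally hinged at x = -118, z = 26 mm (dock frame); its tooth (y = 21 to 50 mm) slopes from x = -84, z = 27 down to x = -62, z = 10, holding face at x = -60. Stays below z = 45. Drops fully only with the carrier 1 to 2.5 mm past latched, at some 13 to 15 N.
- film_box: Blue dispenser box 50 x 130 x 50 mm, lying on the bench on the other side of the dock from the carrier. Origin: centre of the underside. To be left alone.
- bottle_amber: Amber bottle with a red cap, 54 mm wide, 115 mm high. Origin: centre of the underside. To be left alone.
- beaker_250: Glass beaker 72 mm wide, 93 mm high. Origin: centre of the underside. To be left alone.
- tape_roll: Roll of yellow tape lying flat, 84 mm wide, 19 mm high. Origin: centre of the underside. To be left alone.

How it is judged:
By the outcome, as a careful person would: the job done as asked, in the order asked, and still so for the second after the job is handed in, with the robot touching nothing.
It also fails if it takes over 72 s, if anything falls off the work surface, if the arm or the gripper's body presses on something with over 40 N, if the wrist force passes 120 N, or if a joint passes its speed limit or range.

## Robot

A 6-joint arm with a two-finger parallel gripper is mounted at the origin on a cart in front of the work surface, level with it; the furniture and walls round the work are solid. World frame = base frame: x ahead of the robot, y to its left, z up, the work surface at z = 0. Lengths are in m, angles in rad, forces in N, time in s.
With the tool pointing down it reaches from about 0.225 to 0.725 m from the base axis. Payload 3.1 kg.
Tool frame: the origin (TCP) lies at the very end of the fingers, on their centre line; the grasp point (between the pads) lies 19 mm behind it; z points along the fingers, y is the line along which they close (so a half turn about z gives the same grasp; the last joint's range is limited). The gripper opens to 85 mm and grips with 20 to 120 N. Pads are 22 mm wide; open, the fingers measure 114 mm over their backs; the gripper's body (76 mm by 85 mm) begins 54 mm behind the grasp point. The pads swing forward as they close: fully open they stand 13 mm farther back than shut.
Start: joints at [-1.442, 0.048, 0.099, 1.622, 0, 1.443], TCP at [0.133, -0.508, 0.231] pointing down, gripper open.
Joint ranges: [-2.91, 2.91], [-0.99, 1.94], [-1.21, 1.42], [-2.12, 2.29], [-1.49, 1.47], [-3.14, 3.14]. Speed limits (rad/s): [2.79, 2.79, 3.14, 3.14, 3.14, 3.14].

## Interface

Orientations are given as a rotation vector (axis times angle).
In Python, from workcell import * gives the robot as it stands. The module is installed in compiled form; this text tells all that it offers.
- The arm moves only by the tool arm_command, never from a script. Its argument "plan" is a list of rows, each a list of 3 entries, a list of its own where there are three numbers: the turn, a rotation vector about the tool's x, y, z in degrees, then the shift along the tool's x, y, z in mm, then the opening, from -1 (shut) to 1 (fully open). In form: [[[rx, ry, rz], [dx, dy, dz], gripper], ...]. A call has 1 to 8 rows; each row shifts and turns the commanded pose from where the row before left it, along the tool's axes as they then stand; what a row does not reach is not made up. A row lasts 1/10 s, in which the tool goes at most 50 mm and 8.59 degrees, less where a joint would pass 70% of its speed; a pose out of reach is approached as far as the arm can. A call is refused whole if a number of a shift passes 50 or a number of a turn 8.59, either way. A call with a gripper value outside its range is refused whole. The fingers move at their own pace and stop on an object; the grip force is fixed at half the most. Time passes only in rows, so rows that do not move let the fingers close. It gives the time, the measured TCP pose, the force, the opening and the grip force at its end, in the units of the state.
- sense(): the state, without advancing time (a new reading comes with each control period).
- capture(name): name is "scene" or "top" or "wrist"; returns a dict with "image" (384x512x3 uint8, red, green, blue), "K" (3x3 intrinsics, pixels), "xyz" and "rotation" of the camera in the world. Camera axes: x right, y up, looking along -z (the intrinsics and any distortion apply to the point x, -y, -z); pixel columns grow to the right and rows downward; lengths in m; the calibration is good to about 2 mm. A picture is of the moment at which its call begins. There is no depth.
- sign_off(): hands the job in; it is judged then, once.
The state is a dict: "time_s": time; "joint_positions": joint angles; "qd": joint speeds; "tau": joint torques, N m; "ee_pos": TCP position; "tool_rot": TCP orientation; "wrist_force": force on the tool from outside, world axes, zero at the start; "ft_torque": the same for the moment, N m; "width": opening from 0.0 (shut) to 1.0 (fully open); "gripper_force": force on a finger pad.
Only numpy, scipy, OpenCV 4.12 (cv2) and the standard library are available. Lean on these libraries where they do the work, as an engineer would, in place of code of your own. Each camera call takes 0.05 s, during which the arm holds its last target. There are 200 camera calls.

## Working session

There is one attempt and no reset: what is moved stays moved. The work goes in short steps, Python scripts to look and compute and a tool call to move; the robot and the scene stay as the last step left them, time stands still between calls to the robot, and variables do not carry over. Pictures are saved under pics/ and viewed, at most 10 in all, crops included, and the job is handed in when it is done.

Besides the shell and the picture viewer there is one more tool, called after ">>>" by a JSON object that holds its "name" and its "arguments". arm_command: Moves the arm, as the interface text tells. Its arguments: {"type":"object","properties":{"plan":{"type":"array","items":{"type":"array"}}},"required":["plan"]}

```bash
mkdir -p pics; python3 - <<'E'
from workcell import *
import cv2,numpy as np
s=sense();print({k:np.round(v,3) for k,v in s.items()})
ims=[]
for n in("scene","top"):
    c=capture(n);np.savez(n+"0.npz",**c);print(n,c["K"],c["xyz"],c["rotation"],[k for k in c])
    cv2.imwrite(f"pics/{n}0.png",c["image"][...,::-1])
E
```

```text
{'time_s': np.float64(0.0), 'joint_positions': array([-1.442,  0.049,  0.098,  1.622, -0.   ,  1.443]), 'qd': array([ 0.003, -0.001,  0.   ,  0.001,  0.001,  0.001]), 'tau': array([-0.0000e+00, -3.3878e+01,  3.2001e+01,  2.0000e-02, -0.0000e+00,
        0.0000e+00]), 'ee_pos': array([ 0.133, -0.507,  0.23 ]), 'tool_rot': array([-3.113, -0.402,  0.   ]), 'wrist_force': array([ 0.218,  0.509, -0.997]), 'ft_torque': array([-0.013,  0.   , -0.041]), 'gripper_force': np.float64(0.0), 'width': np.float64(0.996)}
scene [[497.12141232   0.         249.02389726]
 [  0.         497.12141232 199.77257473]
 [  0.           0.           1.        ]] [0.07343313 0.66885645 1.11799951] [ 0.24889251 -0.89414738 -2.44581039] ['image', 'K', 'xyz', 'rotation']
top [[402.31313332   0.         257.70687441]
 [  0.         402.31313332 194.28278937]
 [  0.           0.           1.        ]] [ 0.32591427 -0.0695252   1.3231464 ] [ 0.13774601 -0.14685906 -1.57727656] ['image', 'K', 'xyz', 'rotation']
```

View pics/top0.png

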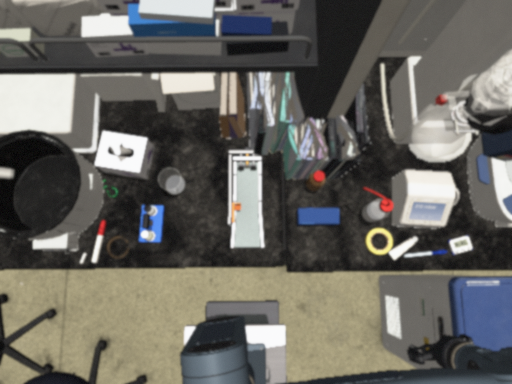

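View pics/scene0.png

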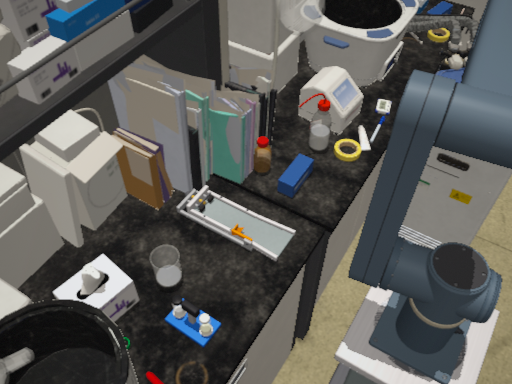

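Top view: carrier at (151,223), dock from about (247,248) (open end) to (243,152), catch at (236,208). The scene view shows the carrier at (193,323) and the dock around (237,222).

```bash
cat > h.py <<'E'
import numpy as np,cv2
from scipy.spatial.transform import Rotation as Ro
def load(n): return dict(np.load(n))
def plane(c,uv,z):
    uv=np.atleast_2d(np.asarray(uv,float)); K=c["K"]
    d=np.c_[(uv[:,0]-K[0,2])/K[0,0],-(uv[:,1]-K[1,2])/K[1,1],-np.ones(len(uv))]
    d=d@Ro.from_rotvec(c["rotation"]).as_matrix().T
    return c["xyz"]+d*((z-c["xyz"][2])/d[:,2])[:,None]
def proj(c,P):
    q=(np.atleast_2d(P)-c["xyz"])@Ro.from_rotvec(c["rotation"]).as_matrix()
    return np.c_[c["K"][0,2]+c["K"][0,0]*q[:,0]/-q[:,2],c["K"][1,2]-c["K"][1,1]*q[:,1]/-q[:,2]]
def hsv(c): return cv2.cvtColor(c["image"],cv2.COLOR_RGB2HSV)
def blob(m,box):
    k=np.zeros_like(m);x0,y0,x1,y1=box;k[y0:y1,x0:x1]=m[y0:y1,x0:x1]
    cs,_=cv2.findContours(k,cv2.RETR_EXTERNAL,cv2.CHAIN_APPROX_NONE)
    return max(cs,key=cv2.contourArea)[:,0,:]
def rect(P):
    (cx,cy),(w,h),a=cv2.minAreaRect((P[:,:2]*1000).astype(np.float32))
    return np.round([cx,cy,w,h,a],1)
E
python3 - <<'E'
from h import *
for n,box in(("top",(130,195,175,250)),("scene",(150,290,235,350))):
    c=load(n+"0.npz");H=hsv(c)
    m=cv2.inRange(H,(100,120,80),(125,255,255))
    b=blob(m,box);print(n,"carrier",rect(plane(c,b,.012)))
c=load("top0.npz");H=hsv(c)
print(H[225,250],H[180,247],H[200,232],H[200,264])
for r in (240,225,200,180,160):
    print(r,[tuple(c["image"][r,u]) [1] for u in range(222,272)])
m=cv2.inRange(H,(5,180,120),(18,255,255));b=blob(m,(220,195,250,220));print("catch",plane(c,b.mean(0),.03))
print(plane(c,[[231,249],[265,248],[230,152],[261,152]],.026))
E
```

```text
top carrier [474.6 270.8  78.1 127.1  87.2]
scene carrier [473.9 273.9  73.2 123.3  87.3]
[ 73  11 209] [ 69  12 210] [ 10   9 164] [20 27 57]
240 [np.uint8(37), np.uint8(35), np.uint8(33), np.uint8(35), np.uint8(31), np.uint8(35), np.uint8(34), np.uint8(65), np.uint8(148), np.uint8(228), np.uint8(246), np.uint8(245), np.uint8(228), np.uint8(212), np.uint8(215), np.uint8(216), np.uint8(215), np.uint8(215), np.uint8(214), np.uint8(214), np.uint8(215), np.uint8(215), np.uint8(214), np.uint8(212), np.uint8(213), np.uint8(213), np.uint8(212), np.uint8(211), np.uint8(212), np.uint8(213), np.uint8(214), np.uint8(213), np.uint8(214), np.uint8(211), np.uint8(213), np.uint8(212), np.uint8(211), np.uint8(205), np.uint8(214), np.uint8(237), np.uint8(238), np.uint8(196), np.uint8(124), np.uint8(83), np.uint8(74), np.uint8(70), np.uint8(60), np.uint8(59), np.uint8(54), np.uint8(56)]
225 [np.uint8(47), np.uint8(48), np.uint8(45), np.uint8(42), np.uint8(44), np.uint8(58), np.uint8(78), np.uint8(103), np.uint8(121), np.uint8(161), np.uint8(225), np.uint8(245), np.uint8(244), np.uint8(227), np.uint8(
[... 2275 characters left out ...]
int8(175), np.uint8(175), np.uint8(173), np.uint8(171), np.uint8(168), np.uint8(175), np.uint8(182), np.uint8(188), np.uint8(177), np.uint8(170), np.uint8(169), np.uint8(172), np.uint8(180), np.uint8(191), np.uint8(184), np.uint8(173), np.uint8(170), np.uint8(173), np.uint8(183), np.uint8(195), np.uint8(185), np.uint8(140), np.uint8(79), np.uint8(45), np.uint8(38), np.uint8(39), np.uint8(34), np.uint8(34), np.uint8(29), np.uint8(33), np.uint8(33), np.uint8(36)]Traceback (most recent call last):
  File "<stdin>", line 10, in <module>
  File "h.py", line 16, in blob
    return max(cs,key=cv2.contourArea)[:,0,:]
           ~~~^^^^^^^^^^^^^^^^^^^^^^^^
ValueError: max() iterable argument is empty
```

>>> {"name": "arm_command", "arguments": {"plan": [[[0, 0, 0], [32, -27, -12], 1], [[0, 0, 0], [32, -27, -12], 1], [[0, 0, 0], [32, -27, -12], 1], [[0, 0, 0], [32, -27, -12], 1], [[0, 0, 0], [32, -27, -12], 1], [[0, 0, 0], [32, -27, -12], 1], [[0, 0, 0], [32, -27, -12], 1], [[0, 0, 0], [32, -27, -12], 1]]}}

```text
time_s: 0.9
ee_pos: [0.3266, -0.2322, 0.3274]
tool_rot: [-3.115, -0.402, 0.0]
wrist_force: [0.6, -0.7, -0.5]
width: 1.001
gripper_force: 0.0
```

>>> {"name": "arm_command", "arguments": {"plan": [[[0, 0, 0], [32, -27, -12], 1], [[0, 0, 0], [32, -27, -12], 1], [[0, 0, 0], [32, -27, 0], 1], [[0, 0, 0], [20, -27, 0], 1], [[0, 0, 6], [0, 0, 0], 1], [[0, 0, 6], [0, 0, 0], 1], [[0, 0, 5.7], [0, 0, 0], 1], [[0, 0, 0], [0, 0, 0], 1]]}}

```text
time_s: 1.7
ee_pos: [0.4107, -0.0997, 0.3508]
tool_rot: [-3.14, 0.081, 0.002]
wrist_force: [-0.5, -0.8, 0.2]
width: 1.0
gripper_force: 0.0
```

```bash
python3 - <<'E'
from workcell import *
import cv2,numpy as np
s=sense();print(s["ee_pos"],s["tool_rot"],s["time_s"])
c=capture("wrist");np.savez("w1.npz",**c);print(c["K"],c["xyz"],c["rotation"])
cv2.imwrite("pics/w1.png",c["image"][...,::-1])
E
```

```text
[ 0.41074179 -0.0996586   0.35083595] [-3.14019833e+00  8.07647014e-02  1.54569040e-03] 1.7
[[282.79100881   0.         257.43854147]
 [  0.         282.79100881 191.20192813]
 [  0.           0.           1.        ]] [ 0.4813975  -0.10389324  0.49335597] [-0.21834382  0.23089541 -1.60971427]
```

View pics/w1.png

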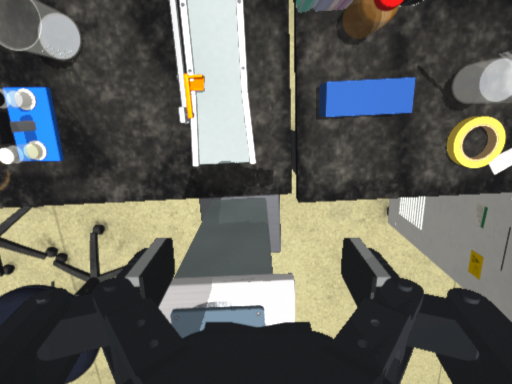

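Wrist view: dock channel from (222,163) up to (215,0), catch at (193,85), carrier at (32,125), film box at (367,97).

>>> {"name": "arm_command", "arguments": {"plan": [[[0, 0, 0], [5, -38, 0], 1], [[0, 0, 0], [5, -38, 0], 1], [[0, 0, 0], [5, -38, 10], 1], [[0, 0, 0], [5, -38, 10], 1], [[0, 0, 0], [5, -38, 10], 1], [[0, 0, 0], [5, -38, 10], 1], [[0, 0, 0], [0, 0, 0], 1], [[0, 0, 0], [0, 0, 0], 1]]}}

```text
time_s: 2.55
ee_pos: [0.4507, 0.0802, 0.3118]
tool_rot: [-3.104, -0.007, 0.003]
wrist_force: [-0.6, -0.2, 0.5]
width: 1.0
gripper_force: 0.0
```

```bash
python3 - <<'E'
from workcell import *
import cv2,numpy as np
s=sense();print(s["ee_pos"],s["tool_rot"],s["time_s"])
c=capture("wrist");np.savez("w2.npz",**c);print(c["xyz"],c["rotation"])
cv2.imwrite("pics/w2.png",cv2.resize(c["image"],(768,576),interpolation=cv2.INTER_CUBIC)[...,::-1])
from h import *
m=cv2.inRange(hsv(c),(100,120,80),(125,255,255))
cs,_=cv2.findContours(m,cv2.RETR_EXTERNAL,cv2.CHAIN_APPROX_NONE)
for k in cs:
    if cv2.contourArea(k)>400: print(k[:,0].min(0),k[:,0].max(0),rect(plane(c,k[:,0],.012)))
E
```

```text
[0.45065668 0.08017463 0.31182134] [-3.10410524e+00 -7.18706653e-03  2.72828728e-03] 2.55
[0.52150766 0.07460995 0.45419246] [-0.19443265  0.25237593 -1.54865524]
[450 115] [511 152] [ 4.865e+02 -2.470e+02  5.440e+01  9.260e+01  3.000e-01]
[117  98] [167 177] [474.3 270.3  74.2 122.2  87.7]
```

View pics/w2.png

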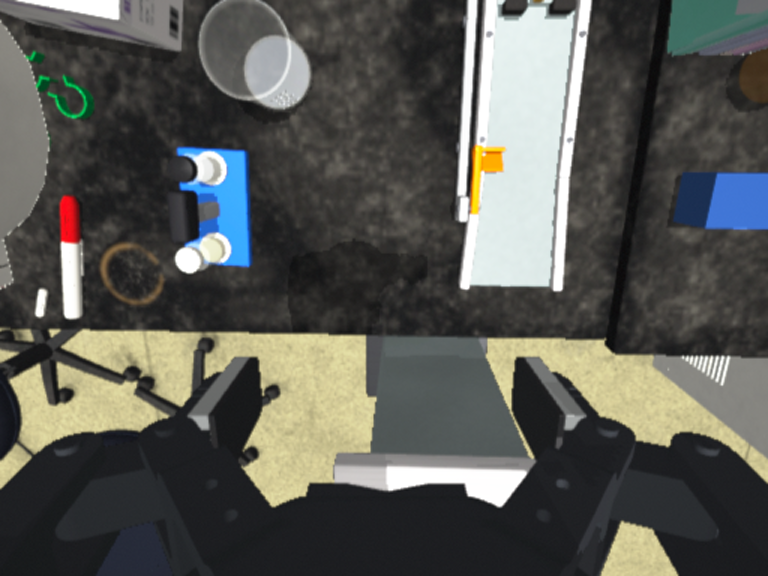

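The image shows the dock from the open end (x 465–560, y 288) to the pads (y~5), the catch at (487,165), and the carrier at (213,208) with its handle leaning left by parallax, all in 768-wide pixels.

```bash
python3 - <<'E'
from workcell import *
from h import *
s=sense();print(s["joint_positions"].round(3),s["tool_rot"],s["time_s"])
print(Ro.from_rotvec(s["tool_rot"]).as_matrix().round(3))
c=load("w2.npz");H=hsv(c);g=c["image"][...,1].astype(int)
# floor: light bluish-grey; edges of floor & outer walls per row
m=cv2.inRange(H,(60,5,150),(110,60,255))
F=[]
for r in range(20,186,8):
    xs=np.where(m[r,300:400])[0]+300
    if len(xs)<10: continue
    # longest run
    runs=np.split(xs,np.where(np.diff(xs)>1)[0]+1);a=max(runs,key=len)
    P=plane(c,[[a[0]-.5,r],[a[-1]+.5,r]],.008)*1000
    F.append(P[:,:2].ravel()); 
F=np.array(F);print(F.round(1))
o=cv2.inRange(H,(8,180,120),(25,255,255))
b=blob(o,(300,90,345,150));print("catch",rect(plane(c,b,.03)),b.min(0),b.max(0))
E
```

```text
[ 3.000e-03 -9.300e-02  1.240e-01  1.788e+00  3.800e-02  3.140e+00] [-3.10401089e+00 -6.34469640e-03  1.19434544e-03] 2.6
[[ 1.     0.004 -0.001]
 [ 0.004 -0.999  0.038]
 [-0.001 -0.038 -0.999]]
[[639.4  -7.8 639.1 -78.8]
 [629.5  -7.2 629.2 -78.7]
 [619.5  -7.9 619.3 -78.6]
 [609.4  -7.3 609.2 -79.9]
 [599.   -8.  598.9 -79.7]
 [588.6  -7.4 588.5 -79.6]
 [578.   -6.7 578.  -79.5]
 [567.2  -7.5 567.3 -79.4]
 [556.2  -6.8 556.4 -79.2]
 [545.1  -7.6 545.4 -79.1]
 [534.  -27.6 534.2 -79. ]
 [522.5 -25.6 522.8 -78.8]
 [510.8  -7.1 511.2 -78.7]
 [499.   -6.4 499.5 -78.6]
 [487.   -5.7 487.6 -79.9]
 [474.9  -4.9 475.5 -81.3]
 [462.5  -4.2 463.3 -81.2]
 [449.9  -3.5 450.8 -82.6]
 [437.1  -2.7 438.1 -82.5]
 [424.1  -1.9 425.2 -84. ]
 [410.9  -1.2 412.1 -83.9]]
catch [ 5.244e+02 -8.600e+00  1.780e+01  2.090e+01  3.000e-01] [320 100] [334 113]
```

>>> {"name": "arm_command", "arguments": {"plan": [[[-2.18, 0, 0], [0, 0, 0], 1], [[0, 0, 0], [0, 41, 0], 1], [[0, 0, 0], [0, 41, 0], 1], [[0, 0, 0], [0, 41, 0], 1], [[0, 0, 0], [0, 0, 0], 1], [[0, 0, 0], [0, 0, 0], 1], [[0, 0, 0], [0, 0, 0], 1]]}}

```text
time_s: 3.3
ee_pos: [0.4525, -0.0486, 0.3122]
tool_rot: [-3.136, -0.02, -0.001]
wrist_force: [0.3, -0.1, 0.8]
width: 1.0
gripper_force: 0.0
```

```bash
python3 - <<'E'
from workcell import *
from h import *
s=sense();print(s["ee_pos"],s["joint_positions"].round(3),Ro.from_rotvec(s["tool_rot"]).as_matrix().round(3))
c=capture("wrist");np.savez("w3.npz",**c);print(c["xyz"])
cv2.imwrite("pics/w3.png",cv2.resize(c["image"][0:210,180:340],None,fx=2.8,fy=2.8,interpolation=cv2.INTER_CUBIC)[...,::-1])
H=hsv(c);m=cv2.inRange(H,(60,5,150),(110,60,255))
for r in range(4,200,9):
    xs=np.where(m[r,200:320])[0]+200
    if len(xs)<10: continue
    a=max(np.split(xs,np.where(np.diff(xs)>1)[0]+1),key=len)
    P=plane(c,[[a[0]-.5,r],[a[-1]+.5,r]],.008)*1000
    print(r,a[0],a[-1],P[:,:2].ravel().round(1))
E
```

```text
[ 0.45245157 -0.04861862  0.31216901] [-0.259 -0.095  0.122  1.789  0.006  2.87 ] [[ 1.     0.013  0.   ]
 [ 0.013 -1.     0.006]
 [ 0.    -0.006 -1.   ]]
[ 0.52299767 -0.04907047  0.45476663]
4 260 264 [662.1 -47.3 662.2 -54.2]
13 247 264 [651.  -29.4 651.3 -54.4]
22 230 282 [639.6  -5.5 640.5 -79.8]
31 230 281 [628.3  -5.4 629.2 -78.8]
40 230 281 [616.8  -5.2 617.7 -79.3]
49 230 281 [605.2  -5.1 606.1 -79.7]
58 230 280 [593.3  -4.9 594.3 -78.7]
67 231 280 [581.3  -6.2 582.2 -79.1]
76 231 280 [569.1  -6.  570.  -79.6]
85 230 280 [556.6  -4.4 557.6 -80. ]
94 231 279 [544.   -5.7 545.  -79. ]
103 242 279 [531.3 -22.1 532.1 -79.4]
112 242 278 [518.3 -22.1 519.  -78.4]
121 231 278 [504.7  -5.2 505.7 -78.8]
130 230 278 [491.2  -3.4 492.2 -79.3]
139 230 279 [477.4  -3.2 478.5 -81.3]
148 229 279 [463.3  -1.5 464.5 -81.8]
157 229 279 [449.1  -1.3 450.2 -82.3]
166 240 279 [434.8 -18.7 435.7 -82.8]
175 231 239 [419.8  -4.1 420.  -18.6]
184 276 280 [405.8 -77.4 405.9 -85.5]
```

View pics/w3.png

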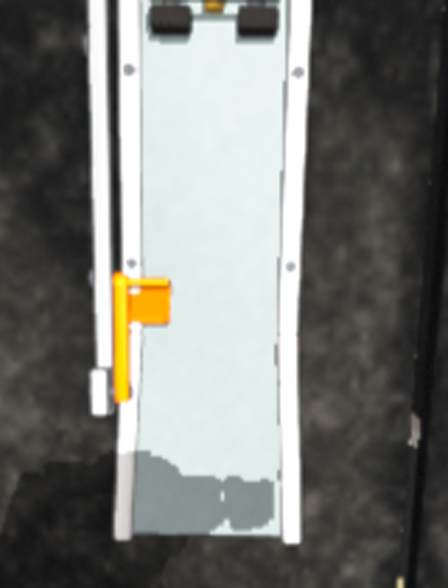

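The crop of the dock shows straight walls, the catch tooth at about (150,300), the buffer pads near the top at y≈35 and the open end at y≈537.

>>> {"name": "arm_command", "arguments": {"plan": [[[0, 0, -8.4], [0, 0, 0], 1], [[0, 0, -8.4], [0, 0, 0], 1], [[0, 0, -8.4], [0, 0, 0], 1], [[0, 0, -8.4], [0, 0, 0], 1], [[0, 0, -8.4], [0, 0, 0], 1], [[0, 0, -8.4], [0, 0, 0], 1], [[0, 0, -8.4], [0, 0, 0], 1], [[0, 0, -8.4], [0, 0, 0], 1]]}}

```text
time_s: 4.15
ee_pos: [0.4525, -0.0473, 0.3118]
tool_rot: [-2.593, -1.765, -0.005]
wrist_force: [-0.4, 0.4, 0.4]
width: 0.996
gripper_force: 0.0
```

>>> {"name": "arm_command", "arguments": {"plan": [[[0, 0, -8.4], [0, 0, 0], 1], [[0, 0, -8.4], [0, 0, 0], 1], [[0, 0, -8.4], [0, 0, 0], 1], [[0, 0, -8.4], [0, 0, 0], 1], [[0, 0, -8.4], [0, 0, 0], 1], [[0, 0, -8.4], [0, 0, 0], 1], [[0, 0, -8.4], [0, 0, 0], 1], [[0, 0, -8.4], [0, 0, 0], 1]]}}

```text
time_s: 4.95
ee_pos: [0.4525, -0.0473, 0.3118]
tool_rot: [-1.184, -2.907, -0.008]
wrist_force: [-1.0, -0.2, -0.7]
width: 0.999
gripper_force: 0.0
```

>>> {"name": "arm_command", "arguments": {"plan": [[[0, 0, -8.4], [0, 0, 0], 1], [[0, 0, -8.4], [0, 0, 0], 1], [[0, 0, -8.4], [0, 0, 0], 1], [[0, 0, -8.4], [0, 0, 0], 1], [[0, 0, -8.4], [0, 0, 0], 1], [[0, 0, 0], [0, 0, 0], 1], [[0, 0, 0], [0, 0, 0], 1]]}}

```text
time_s: 5.65
ee_pos: [0.4526, -0.0477, 0.3118]
tool_rot: [-0.079, -3.14, -0.009]
wrist_force: [0.2, -0.4, -0.1]
width: 1.001
gripper_force: 0.0
```

>>> {"name": "arm_command", "arguments": {"plan": [[[0, 0, 0], [-0.8, 40, 14], 1], [[0, 0, 0], [-0.8, 40, 14], 1], [[0, 0, 0], [-0.8, 40, 14], 1], [[0, 0, 0], [-0.8, 40, 14], 1], [[0, 0, 0], [-0.8, 40, 14], 1], [[0, 0, 0], [-0.8, 40, 14], 1], [[0, 0, 0], [-0.8, 40, 14], 1], [[0, 0, 0], [-0.8, 40, 14], 1]]}}

```text
time_s: 6.45
ee_pos: [0.4742, 0.2735, 0.2009]
tool_rot: [-0.08, -3.14, -0.009]
wrist_force: [0.6, -0.7, -0.1]
width: 0.999
gripper_force: 0.0
```

>>> {"name": "arm_command", "arguments": {"plan": [[[0, 0, 0], [0, 0, 0], 1], [[0, 0, 0], [0, 0, 0], 1]]}}

```text
time_s: 6.65
ee_pos: [0.4737, 0.2721, 0.2006]
tool_rot: [-0.076, -3.138, -0.007]
wrist_force: [-0.3, 0.0, 0.3]
width: 0.999
gripper_force: 0.0
```

```bash
python3 - <<'E'
from workcell import *
from h import *
s=sense();print(s["time_s"],s["ee_pos"],s["joint_positions"].round(3),Ro.from_rotvec(s["tool_rot"]).as_matrix().round(3))
c=capture("wrist");np.savez("w4.npz",**c);print(c["xyz"])
cv2.imwrite("pics/w4.png",cv2.resize(c["image"],(768,576),interpolation=cv2.INTER_CUBIC)[...,::-1])
m=cv2.inRange(hsv(c),(100,120,80),(125,255,255))
cs,_=cv2.findContours(m,cv2.RETR_EXTERNAL,cv2.CHAIN_APPROX_NONE)
for k in cs:
    if cv2.contourArea(k)>400: print(k[:,0].min(0),k[:,0].max(0),rect(plane(c,k[:,0],.012)))
# dock walls in w3
c=load("w3.npz");H=hsv(c);m=cv2.inRange(H,(0,0,225),(180,25,255))
for nm,lo,hi in(("L",218,234),("R",275,295)):
    A=[]
    for r in list(range(12,84,4))+list(range(120,128,4)):
        xs=np.where(m[r,lo:hi])[0]+lo
        if len(xs): A.append((r,xs.min()-.5,xs.max()+.5))
    A=np.array(A)
    for j in(1,2):
        P=plane(c,A[:,[j,0]],.026);f=np.polyfit(P[:,0],P[:,1],1);print(nm,j,"yaw deg",np.degrees(f[0]).round(2),"y at .45,.55,.65",(np.polyval(f,[.45,.55,.65])*1e3).round(1))
g=c["image"][...,1].astype(int);print("open end",g[180:200,255], g[180:200,228]);print(plane(c,[[255,190],[255,191],[255,192]],.008)[:,0])
print("pads",g[4:20,240],plane(c,[[240,8],[240,12],[240,13]],.017)[:,0])
E
```

```text
6.65 [0.47369991 0.27205061 0.2005638 ] [0.396 0.098 0.091 1.564 0.005 0.444] [[-0.999  0.048 -0.002]
 [ 0.048  0.999  0.004]
 [ 0.002  0.004 -1.   ]]
[0.40350111 0.27427631 0.34333494]
[226 120] [288 219] [474.  272.2  71.4 120.5  87.2]
L 1 yaw deg -5.04 y at .45,.55,.65 [17.8  9.   0.2]
L 2 yaw deg -0.46 y at .45,.55,.65 [-11.1 -11.9 -12.6]
R 1 yaw deg 1.21 y at .45,.55,.65 [-72.4 -70.3 -68.2]
R 2 yaw deg -0.0 y at .45,.55,.65 [-87.8 -87.8 -87.8]
open end [147 146 146 148 147 148 147 147 151 182 196  91  66  69  72  74  70  66
  61  57] [147 147 147 147 147 147 146 147 146 134  98  55  47  45  44  43  44  44
  43  41]
[0.39511692 0.39340605 0.39169166]
pads [ 63  63  63  58  45  38  26  32  75 126 152 197 239 242 241 241] [0.65426975 0.64949534 0.64829655]
```

View pics/w4.png

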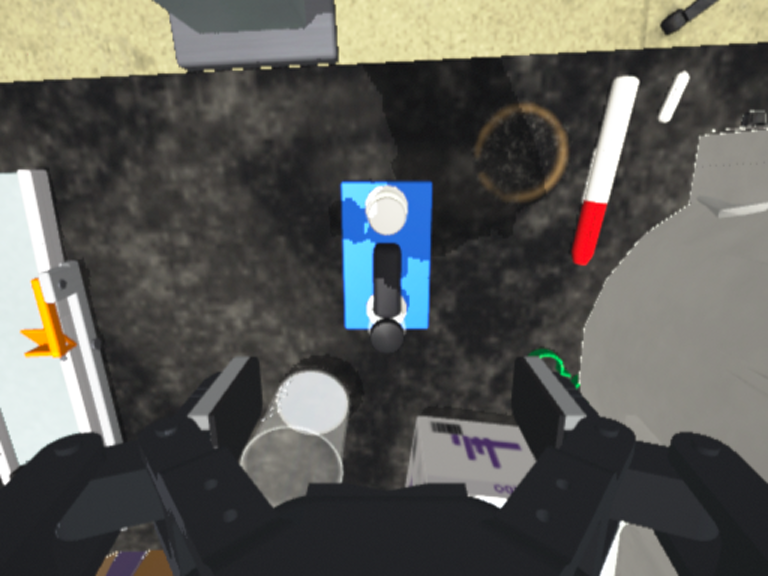

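The carrier lies at (387,255) in the 768-wide view with its handle aligned with the tool; the beaker at (313,400) is clear of the fingers. Grasping.

>>> {"name": "arm_command", "arguments": {"plan": [[[0, 0, 0], [0, 0, 30], 1], [[0, 0, 0], [0, 0, 30], 1], [[0, 0, 0], [0, 0, 30], 1], [[0, 0, 0], [0, 0, 25], 1], [[0, 0, 0], [0, 0, 18], 1], [[0, 0, 0], [0, 0, 12], 1], [[0, 0, 0], [0, 0, 0], 1], [[0, 0, 0], [0, 0, 0], 0]]}}

```text
time_s: 7.5
ee_pos: [0.4753, 0.2718, 0.0575]
tool_rot: [0.079, 3.14, 0.01]
wrist_force: [0.4, -0.1, 0.5]
width: 0.857
gripper_force: 0.0
```

>>> {"name": "arm_command", "arguments": {"plan": [[[0, 0, 0], [0, 0, 0], -0.3], [[0, 0, 0], [0, 0, 0], -0.5], [[0, 0, 0], [0, 0, 0], -0.6], [[0, 0, 0], [0, 0, 0], -1], [[0, 0, 0], [0, 0, 0], -1], [[0, 0, 0], [0, 0, 0], -1], [[0, 0, 0], [0, 0, 0], -1]]}}

```text
time_s: 8.2
ee_pos: [0.4751, 0.2728, 0.0572]
tool_rot: [0.077, 3.14, 0.011]
wrist_force: [-0.0, 1.5, 4.8]
width: 0.205
gripper_force: 59.4
```

>>> {"name": "arm_command", "arguments": {"plan": [[[0, 0, 0], [0, 0, -8], -1], [[0, 0, 0], [0, 0, -15], -1], [[0, 0, 0], [0, 0, -20], -1], [[0, 0, 0], [0, 0, -20], -1], [[0, 0, -1.3], [0, 0, -10], -1], [[0, 0, -1.2], [0, 0, 0], -1], [[0, 0, 0], [2, -15, 0], -1], [[0, 0, 0], [5, -35, 0], -1]]}}

```text
time_s: 9.0
ee_pos: [0.4665, 0.2221, 0.1276]
tool_rot: [-0.003, -3.139, -0.009]
wrist_force: [-1.1, -0.3, -2.7]
width: 0.201
gripper_force: 59.3
```

>>> {"name": "arm_command", "arguments": {"plan": [[[0, 0, 0], [5, -38, 0], -1], [[0, 0, 0], [5, -38, 0], -1], [[0, 0, 0], [5, -38, 0], -1], [[0, 0, 0], [5, -38, 0], -1], [[0, 0, 0], [5, -38, 0], -1], [[0, 0, 0], [5, -38, 0], -1], [[0, 0, 0], [5, -25, 0], -1], [[0, 0, 0], [4, -12, 0], -1]]}}

```text
time_s: 9.8
ee_pos: [0.4247, -0.0452, 0.126]
tool_rot: [-0.014, -3.138, -0.008]
wrist_force: [0.1, 0.8, -1.8]
width: 0.199
gripper_force: 59.4
```

>>> {"name": "arm_command", "arguments": {"plan": [[[0, 0, 0], [0, 0, 0], -1], [[0, 0, 0], [0, 0, 0], -1], [[0, 0, 0], [0, 0, 0], -1]]}}

```text
time_s: 10.1
ee_pos: [0.4266, -0.0421, 0.1272]
tool_rot: [-0.007, -3.14, -0.01]
wrist_force: [0.3, 0.2, -3.6]
width: 0.199
gripper_force: 59.4
```

```bash
python3 - <<'E'
from workcell import *
from h import *
s=sense();print(s["time_s"],s["ee_pos"],s["wrist_force"],s["width"],Ro.from_rotvec(s["tool_rot"]).as_matrix().round(4))
zb=s["ee_pos"][2]-.057
c=capture("wrist");np.savez("w5.npz",**c);print(c["xyz"])
cv2.imwrite("pics/w5.png",cv2.resize(c["image"],(768,576),interpolation=cv2.INTER_CUBIC)[...,::-1])
m=cv2.inRange(hsv(c),(100,120,80),(125,255,255))
cs,_=cv2.findContours(m,cv2.RETR_EXTERNAL,cv2.CHAIN_APPROX_NONE)
for k in cs:
    if cv2.contourArea(k)>400: print(k[:,0].min(0),k[:,0].max(0),rect(plane(c,k[:,0],zb+.012)))
t=capture("top");np.savez("t5.npz",**t)
m=cv2.inRange(hsv(t),(100,120,80),(125,255,255));b=blob(m,(215,190,280,260))
print("top",rect(plane(t,b,zb+.012)))
E
```

```text
10.1 [ 0.42657143 -0.04205816  0.12719953] [ 0.33819989  0.20073456 -3.596382  ] 0.19896572027819284 [[-1.      0.0042 -0.0012]
 [ 0.0042  1.      0.0064]
 [ 0.0012  0.0064 -1.    ]]
[ 0.35615147 -0.04322824  0.26988722]
[  0 223] [103 295] [ 462.2 -198.2   82.6   59.3   89.6]
[204 126] [311 247] [409.2 -42.3  70.   86.5  89.7]
top [376.7 -72.3   9.2  24.2  89.3]
```

View pics/w5.png

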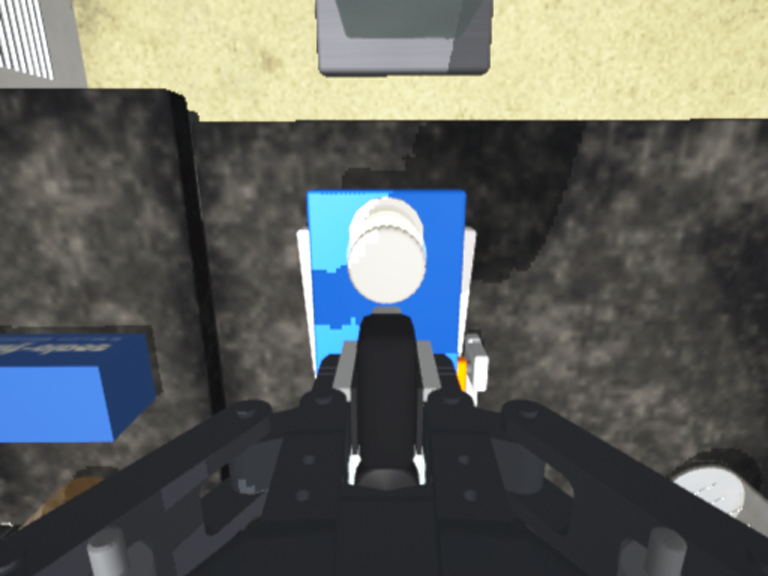

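Carrier hangs centred over the channel: its rear edge centre (386,191) lines up with the wall ends (303,230) and (469,230). Lowering.

>>> {"name": "arm_command", "arguments": {"plan": [[[0, 0, 0], [-5, 0, 10], -1], [[0, 0, 0], [0, 0, 16], -1], [[0, 0, 0], [0, 0, 14], -1], [[0, 0, 0], [0, 0, 9], -1], [[0, 0, 0], [0, 0, 5], -1], [[0, 0, 0], [0, 0, 3], -1], [[0, 0, 0], [0, 0, 0], -1], [[0, 0, 0], [0, 0, 0], -1]]}}

```text
time_s: 11.0
ee_pos: [0.4323, -0.0428, 0.0712]
tool_rot: [0.009, 3.141, 0.008]
wrist_force: [1.4, 0.0, -3.8]
width: 0.2
gripper_force: 59.5
```

>>> {"name": "arm_command", "arguments": {"plan": [[[0, 0, 0], [0, 0, 1], -1], [[0, 0, 0], [0, 0, 1], -1], [[0, 0, 0], [0, 0, 1], -1], [[0, 0, 0], [0, 0, 0], -1]]}}

```text
time_s: 11.4
ee_pos: [0.4317, -0.0426, 0.0675]
tool_rot: [-0.009, -3.141, -0.009]
wrist_force: [0.2, 0.5, -4.3]
width: 0.202
gripper_force: 59.5
```

>>> {"name": "arm_command", "arguments": {"plan": [[[0, 0, 0], [0, 0, 0.6], -1], [[0, 0, 0], [0, 0, 0.6], -1], [[0, 0, 0], [0, 0, 0], -1]]}}

```text
time_s: 11.7
ee_pos: [0.4317, -0.0426, 0.0663]
tool_rot: [-0.009, -3.141, -0.009]
wrist_force: [-0.1, -0.3, -3.2]
width: 0.2
gripper_force: 59.5
```

>>> {"name": "arm_command", "arguments": {"plan": [[[0, 0, 0], [0, 0, 0.5], -1], [[0, 0, 0], [0, 0, 0], -1]]}}

```text
time_s: 11.9
ee_pos: [0.4317, -0.0426, 0.0658]
tool_rot: [-0.008, -3.141, -0.009]
wrist_force: [0.4, -0.1, -3.4]
width: 0.204
gripper_force: 59.5
```

>>> {"name": "arm_command", "arguments": {"plan": [[[0, 0, 0], [0, 0, 0.5], -1], [[0, 0, 0], [0, 0, 0], -1]]}}

```text
time_s: 12.1
ee_pos: [0.4317, -0.0426, 0.0653]
tool_rot: [-0.008, -3.141, -0.009]
wrist_force: [-0.7, 0.0, -3.7]
width: 0.204
gripper_force: 59.5
```

>>> {"name": "arm_command", "arguments": {"plan": [[[0, 0, 0], [0, 0, 0.5], -1], [[0, 0, 0], [0, 0, 0], -1]]}}

```text
time_s: 12.3
ee_pos: [0.4318, -0.0426, 0.0652]
tool_rot: [-0.009, -3.141, -0.009]
wrist_force: [-1.8, 0.8, -0.9]
width: 0.201
gripper_force: 59.9
```

>>> {"name": "arm_command", "arguments": {"plan": [[[0, 0, 0], [0, 0, 0.5], -1], [[0, 0, 0], [0, 0, 0], -1]]}}

```text
time_s: 12.5
ee_pos: [0.4318, -0.0426, 0.0652]
tool_rot: [-0.009, -3.141, -0.009]
wrist_force: [-3.0, 1.5, 4.2]
width: 0.202
gripper_force: 60.5
```

>>> {"name": "arm_command", "arguments": {"plan": [[[0, 0, 0], [0, 0, 0.4], -1], [[0, 0, 0], [0, 0, 0], -1]]}}

```text
time_s: 12.7
ee_pos: [0.4317, -0.0425, 0.0652]
tool_rot: [-0.008, -3.141, -0.009]
wrist_force: [-4.3, 1.8, 6.0]
width: 0.2
gripper_force: 61.0
```

>>> {"name": "arm_command", "arguments": {"plan": [[[0, 0, 0], [0, 0, -0.7], -1], [[0, 0, 0], [-1, 0, 0], -1], [[0, 0, 0], [-2, 0, 0], -1], [[0, 0, 0], [-3, 0, 0], -1], [[0, 0, 0], [-3, 0, 0], -1], [[0, 0, 0], [-3, 0, 0], -1], [[0, 0, 0], [0, 0, 0], -1]]}}

```text
time_s: 13.4
ee_pos: [0.4442, -0.0431, 0.0651]
tool_rot: [-0.009, -3.142, -0.007]
wrist_force: [-3.8, 0.2, 4.6]
width: 0.202
gripper_force: 60.5
```

>>> {"name": "arm_command", "arguments": {"plan": [[[0, 0, 0], [-3, 0, 0], -1], [[0, 0, 0], [-3, 0, 0], -1], [[0, 0, 0], [-3, 0, 0], -1], [[0, 0, 0], [-3, 0, 0], -1], [[0, 0, 0], [-3, 0, 0], -1]]}}

```text
time_s: 13.9
ee_pos: [0.4583, -0.0429, 0.0652]
tool_rot: [-0.009, -3.14, -0.008]
wrist_force: [-4.3, 1.2, 6.8]
width: 0.2
gripper_force: 61.0
```

>>> {"name": "arm_command", "arguments": {"plan": [[[0, 0, 0], [-2, 0, -0.5], -1], [[0, 0, 0], [-3, 0, -0.2], -1], [[0, 0, 0], [-3, 0, 0], -1], [[0, 0, 0], [-3, 0, 0], -1], [[0, 0, 0], [-3, 0, 0], -1], [[0, 0, 0], [-3, 0, 0], -1], [[0, 0, 0], [-3, 0, 0], -1]]}}

```text
time_s: 14.6
ee_pos: [0.4784, -0.0429, 0.0652]
tool_rot: [-0.009, -3.14, -0.009]
wrist_force: [-4.1, 0.7, 3.9]
width: 0.204
gripper_force: 60.6
```

```bash
python3 - <<'E'
from workcell import *
from h import *
s=sense();print(s["time_s"],s["ee_pos"],s["wrist_force"],s["ft_torque"])
t=capture("scene");np.savez("s6.npz",**t);w=capture("wrist")
a=cv2.resize(t["image"][170:270,165:305],None,fx=4,fy=4,interpolation=cv2.INTER_CUBIC)[:400,:480]
b=cv2.resize(w["image"][100:300,150:350],(400,400))[:,:320]
cv2.imwrite("pics/s6.png",np.hstack([a,b])[...,::-1])
E
```

```text
14.6 [ 0.47843869 -0.04288173  0.06521806] [-4.12057894  0.66537884  3.93998311] [-0.12316824  0.85864614 -0.01327475]
```

View pics/s6.png

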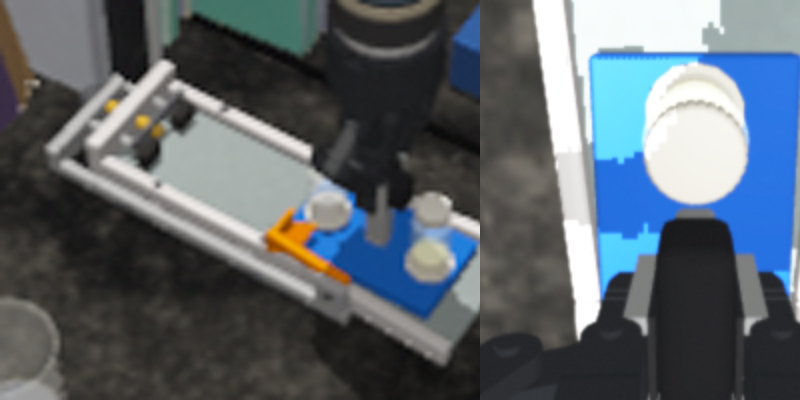

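The catch at (290,230) is lifted and riding on the carrier plate; the vials are upright. Continuing the slide.

>>> {"name": "arm_command", "arguments": {"plan": [[[0, 0, 0], [-3, 0, -0.4], -1], [[0, 0, 0], [-4, 0, -0.2], -1], [[0, 0, 0], [-5, 0, 0], -1], [[0, 0, 0], [-5, 0, 0], -1], [[0, 0, 0], [-5, 0, 0], -1], [[0, 0, 0], [-5, 0, 0], -1], [[0, 0, 0], [-5, 0, 0], -1], [[0, 0, 0], [-5, 0, 0], -1]]}}

```text
time_s: 15.5
ee_pos: [0.5162, -0.0431, 0.0657]
tool_rot: [-0.008, -3.141, -0.009]
wrist_force: [0.3, 0.2, -2.9]
width: 0.2
gripper_force: 59.4
```

>>> {"name": "arm_command", "arguments": {"plan": [[[0, 0, 0], [-5, 0, 0], -1], [[0, 0, 0], [-5, 0, 0], -1], [[0, 0, 0], [-5, 0, 0], -1], [[0, 0, 0], [-5, 0, 0], -1], [[0, 0, 0], [-5, 0, 0], -1], [[0, 0, 0], [-4, 0, 0], -1], [[0, 0, 0], [-4, 0, 0], -1], [[0, 0, 0], [-3, 0, 0], -1]]}}

```text
time_s: 16.3
ee_pos: [0.5521, -0.0433, 0.0659]
tool_rot: [-0.009, -3.141, -0.009]
wrist_force: [-0.3, 0.1, -3.0]
width: 0.205
gripper_force: 59.4
```

>>> {"name": "arm_command", "arguments": {"plan": [[[0, 0, 0], [-4, 0, 0.2], -1], [[0, 0, 0], [-4, 0, 0], -1], [[0, 0, 0], [-4, 0, 0], -1], [[0, 0, 0], [-4, 0, 0], -1], [[0, 0, 0], [-3, 0, 0], -1], [[0, 0, 0], [-2, 0, 0], -1], [[0, 0, 0], [-1, 0, 0], -1], [[0, 0, 0], [-1, 0, 0], -1]]}}

```text
time_s: 17.1
ee_pos: [0.5747, -0.0434, 0.0657]
tool_rot: [-0.009, -3.141, -0.009]
wrist_force: [-0.8, -0.3, -2.7]
width: 0.206
gripper_force: 59.4
```

>>> {"name": "arm_command", "arguments": {"plan": [[[0, 0, 0], [-1, 0, 0], -1], [[0, 0, 0], [-1, 0, 0], -1], [[0, 0, 0], [-1, 0, 0], -1], [[0, 0, 0], [-1, 0, 0], -1]]}}

```text
time_s: 17.5
ee_pos: [0.5788, -0.0434, 0.0657]
tool_rot: [-0.009, -3.141, -0.009]
wrist_force: [0.3, 1.0, -3.4]
width: 0.201
gripper_force: 59.4
```

>>> {"name": "arm_command", "arguments": {"plan": [[[0, 0, 0], [-1, 0, 0], -1], [[0, 0, 0], [-1, 0, 0], -1], [[0, 0, 0], [-1, 0, 0], -1], [[0, 0, 0], [0, 0, 0], -1]]}}

```text
time_s: 17.9
ee_pos: [0.582, -0.0434, 0.0658]
tool_rot: [-0.009, -3.141, -0.009]
wrist_force: [-0.2, 0.2, -3.3]
width: 0.199
gripper_force: 59.4
```

>>> {"name": "arm_command", "arguments": {"plan": [[[0, 0, 0], [-1, 0, 0], -1], [[0, 0, 0], [-1, 0, 0], -1], [[0, 0, 0], [-1, 0, 0], -1], [[0, 0, 0], [0, 0, 0], -1]]}}

```text
time_s: 18.3
ee_pos: [0.5849, -0.0434, 0.0657]
tool_rot: [-0.008, -3.141, -0.009]
wrist_force: [-0.5, 0.1, -3.9]
width: 0.203
gripper_force: 59.4
```

>>> {"name": "arm_command", "arguments": {"plan": [[[0, 0, 0], [-1, 0, 0], -1], [[0, 0, 0], [-1, 0, 0], -1], [[0, 0, 0], [0, 0, 0], -1]]}}

```text
time_s: 18.6
ee_pos: [0.587, -0.0435, 0.0657]
tool_rot: [-0.009, -3.141, -0.009]
wrist_force: [0.3, -0.4, -3.7]
width: 0.2
gripper_force: 59.4
```

>>> {"name": "arm_command", "arguments": {"plan": [[[0, 0, 0], [-1, 0, 0], -1], [[0, 0, 0], [-1, 0, 0], -1], [[0, 0, 0], [0, 0, 0], -1]]}}

```text
time_s: 18.9
ee_pos: [0.5889, -0.0435, 0.0657]
tool_rot: [-0.009, -3.141, -0.009]
wrist_force: [0.9, 0.3, -3.3]
width: 0.198
gripper_force: 59.4
```

>>> {"name": "arm_command", "arguments": {"plan": [[[0, 0, 0], [-1, 0, 0], -1], [[0, 0, 0], [-1, 0, 0], -1], [[0, 0, 0], [0, 0, 0], -1]]}}

```text
time_s: 19.2
ee_pos: [0.5909, -0.0435, 0.0657]
tool_rot: [-0.009, -3.141, -0.009]
wrist_force: [0.3, 0.0, -3.8]
width: 0.198
gripper_force: 59.4
```

>>> {"name": "arm_command", "arguments": {"plan": [[[0, 0, 0], [-1, 0, 0], -1], [[0, 0, 0], [-1, 0, 0], -1], [[0, 0, 0], [0, 0, 0], -1]]}}

```text
time_s: 19.5
ee_pos: [0.5918, -0.0435, 0.0655]
tool_rot: [-0.009, -3.139, -0.009]
wrist_force: [-3.4, -0.4, -1.9]
width: 0.198
gripper_force: 59.6
```

>>> {"name": "arm_command", "arguments": {"plan": [[[0, 0, 0], [-1, 0, 0], -1], [[0, 0, 0], [-1, 0, 0], -1], [[0, 0, 0], [0, 0, 0], -1]]}}

```text
time_s: 19.8
ee_pos: [0.5935, -0.0435, 0.0656]
tool_rot: [-0.009, -3.138, -0.009]
wrist_force: [-5.1, -0.1, 0.4]
width: 0.201
gripper_force: 59.8
```

>>> {"name": "arm_command", "arguments": {"plan": [[[0, 0, 0], [-1, 0, 0], -1], [[0, 0, 0], [-1, 0, 0], -1], [[0, 0, 0], [0, 0, 0], -1]]}}

```text
time_s: 20.1
ee_pos: [0.5947, -0.0434, 0.0657]
tool_rot: [-0.009, -3.137, -0.009]
wrist_force: [-7.6, 0.8, 2.3]
width: 0.205
gripper_force: 60.0
```

>>> {"name": "arm_command", "arguments": {"plan": [[[0, 0, 0], [-1, 0, -0.3], -1], [[0, 0, 0], [-1, 0, 0], -1], [[0, 0, 0], [0, 0, 0], -1]]}}

```text
time_s: 20.4
ee_pos: [0.5959, -0.0435, 0.0659]
tool_rot: [-0.009, -3.135, -0.009]
wrist_force: [-9.1, -0.0, 3.1]
width: 0.202
gripper_force: 60.1
```

>>> {"name": "arm_command", "arguments": {"plan": [[[0, 0, 0], [-1, 0, 0], -1], [[0, 0, 0], [0, 0, 0], -1]]}}

```text
time_s: 20.6
ee_pos: [0.5964, -0.0435, 0.0659]
tool_rot: [-0.009, -3.134, -0.009]
wrist_force: [-9.7, -0.3, 2.5]
width: 0.203
gripper_force: 60.2
```

```bash
cat > look.py <<'E'
from workcell import *
from h import *
import sys
s=sense();print(s["time_s"],s["ee_pos"],s["wrist_force"],s["ft_torque"])
w=capture("wrist");t=capture("scene");np.savez(sys.argv[1]+".npz",**t);np.savez(sys.argv[1]+"w.npz",**w)
a=cv2.resize(t["image"][170:270,165:305],None,fx=4,fy=4,interpolation=cv2.INTER_CUBIC)[:400,:480]
b=cv2.resize(w["image"][100:300,170:370],(400,400))[:,:320]
cv2.imwrite("pics/"+sys.argv[1]+".png",np.hstack([a,b])[...,::-1])
o=cv2.inRange(hsv(t),(8,150,120),(25,255,255));o[:170]=0;o[270:]=0;o[:,:165]=0;o[:,305:]=0
y,x=np.where(o);print("orange n",len(x),x.mean(),y.mean(),x.min(),x.max(),y.min(),y.max())
E
python3 look.py s7
python3 - <<'E'
from h import *
for n in("scene0.npz","s6.npz"):
    t=load(""+n);o=cv2.inRange(hsv(t),(8,150,120),(25,255,255));o[:170]=0;o[270:]=0;o[:,:165]=0;o[:,305:]=0
    y,x=np.where(o);print(n,len(x),x.mean(),y.mean(),x.min(),x.max(),y.min(),y.max())
E
```

```text
20.6 [ 0.59643172 -0.04346888  0.06592273] [-9.74262793 -0.32125688  2.54654135] [-0.04294342  2.26040113  0.04884436]
orange n 135 235.71851851851852 227.9037037037037 192 251 195 240
scene0.npz 128 234.0703125 228.1796875 192 251 195 240
s6.npz 129 234.43410852713177 227.24806201550388 192 251 195 240
```

>>> {"name": "arm_command", "arguments": {"plan": [[[0, -0.3, 0], [-0.5, 0, -0.1], -1], [[0, 0, 0], [0, 0, 0], -1], [[0, 0, 0], [0, 0, 0], -1]]}}

```text
time_s: 21.0
ee_pos: [0.5965, -0.0435, 0.0657]
tool_rot: [-0.009, -3.138, -0.009]
wrist_force: [-10.4, -0.4, 2.7]
width: 0.198
gripper_force: 60.3
```

>>> {"name": "arm_command", "arguments": {"plan": [[[0, 0, 0], [-0.7, 0, 0], -1], [[0, 0, 0], [0, 0, 0], -1]]}}

```text
time_s: 21.2
ee_pos: [0.5969, -0.0435, 0.0657]
tool_rot: [-0.009, -3.138, -0.009]
wrist_force: [-11.4, 0.0, 3.7]
width: 0.201
gripper_force: 60.3
```

```bash
sed -i 's/o\[:,:165\]/o[:,:220]/' look.py; python3 look.py s8; python3 - <<'E'
from h import *
for n in("scene0.npz","s6.npz","s7.npz"):
    t=load(""+n);o=cv2.inRange(hsv(t),(8,150,120),(25,255,255));o[:170]=0;o[270:]=0;o[:,:220]=0;o[:,305:]=0
    y,x=np.where(o);print(n,len(x),x.mean(),y.mean(),x.min(),x.max(),y.min(),y.max())
E
```

```text
21.2 [ 0.59692623 -0.04347185  0.0657364 ] [-11.41806497   0.0462336    3.68020778] [-0.08779346  2.52542011  0.02578289]
orange n 120 239.61666666666667 230.94166666666666 231 251 222 240
scene0.npz 112 239.04464285714286 232.25 231 251 224 240
s6.npz 113 239.41592920353983 231.1504424778761 232 251 223 240
s7.npz 122 239.55737704918033 230.88524590163934 231 251 222 240
```

>>> {"name": "arm_command", "arguments": {"plan": [[[0, -0.1, 0], [-0.7, 0, -0.2], -1], [[0, 0, 0], [-0.5, 0, 0], -1], [[0, 0, 0], [0, 0, 0], -1]]}}

```text
time_s: 21.6
ee_pos: [0.5976, -0.0435, 0.0658]
tool_rot: [-0.009, -3.138, -0.008]
wrist_force: [-10.8, 0.6, 2.8]
width: 0.2
gripper_force: 60.3
```

```bash
python3 look.py s9
```

```text
21.6 [ 0.59763432 -0.04346952  0.06576352] [-10.75831076   0.63239127   2.80438702] [-0.07304914  2.72312855  0.01363666]
orange n 120 239.525 231.08333333333334 231 251 223 240
```

>>> {"name": "arm_command", "arguments": {"plan": [[[0, 0, 0], [-0.7, 0, 0], -1], [[0, 0, 0], [0, 0, 0], -1], [[0, 0, 0], [0, 0, 0], -1]]}}

```text
time_s: 22.0
ee_pos: [0.5981, -0.0435, 0.0658]
tool_rot: [-0.009, -3.138, -0.008]
wrist_force: [-12.5, -0.7, 4.5]
width: 0.202
gripper_force: 60.4
```

```bash
python3 look.py s10
```

```text
22.0 [ 0.59810174 -0.04349684  0.06577838] [-12.46536347  -0.69261841   4.54230963] [-0.06776641  2.85910835 -0.01160627]
orange n 119 239.52941176470588 231.21848739495798 231 251 223 240
```

>>> {"name": "arm_command", "arguments": {"plan": [[[0, -0.1, 0], [-0.7, 0, -0.2], -1], [[0, 0, 0], [0, 0, 0], -1], [[0, 0, 0], [0, 0, 0], -1]]}}

```text
time_s: 22.4
ee_pos: [0.5984, -0.0435, 0.0658]
tool_rot: [-0.009, -3.139, -0.008]
wrist_force: [-12.7, -0.8, 3.8]
width: 0.197
gripper_force: 60.4
```

```bash
python3 look.py s11
```

```text
22.4 [ 0.59839281 -0.04350027  0.06575099] [-12.74630095  -0.77532768   3.78421098] [-0.0874132   2.91458376  0.03346313]
orange n 120 239.6 231.28333333333333 231 251 223 240
```

>>> {"name": "arm_command", "arguments": {"plan": [[[0, 0, 0], [-0.6, 0, 0], -1], [[0, 0, 0], [0, 0, 0], -1], [[0, 0, 0], [0, 0, 0], -1]]}}

```text
time_s: 22.8
ee_pos: [0.5988, -0.0435, 0.0658]
tool_rot: [-0.009, -3.138, -0.008]
wrist_force: [-13.0, 0.8, 4.7]
width: 0.204
gripper_force: 60.4
```

```bash
python3 look.py s12
```

```text
22.8 [ 0.59879294 -0.04347576  0.06583599] [-12.98426494   0.76948203   4.70920581] [-0.08987573  3.12842716  0.03510936]
orange n 119 239.3109243697479 232.2436974789916 231 251 224 240
```

>>> {"name": "arm_command", "arguments": {"plan": [[[0, 0, 0], [-0.3, 0, 0], -1], [[0, 0, 0], [0, 0, 0], -1], [[0, 0, 0], [0, 0, 0], -1]]}}

```text
time_s: 23.2
ee_pos: [0.5989, -0.0435, 0.0658]
tool_rot: [-0.009, -3.138, -0.008]
wrist_force: [-14.2, -0.9, 4.6]
width: 0.201
gripper_force: 60.4
```

```bash
python3 look.py s13; python3 - <<'E'
from h import *
def M(n):
    t=load(n+".npz");o=cv2.inRange(hsv(t),(8,150,120),(25,255,255))[215:245,225:256]>0;return o
a=M("scene0")
for n in("s6","s7","s9","s10","s11","s12","s13"):print(n,(M(n)^a).sum())
A=[cv2.resize(load(n+".npz")["image"][212:248,212:262],(390,280),interpolation=cv2.INTER_CUBIC) for n in("scene0","s11","s12","s13")]
cv2.imwrite("pics/cmp.png",np.vstack([np.hstack(A[:2]),np.hstack(A[2:])])[...,::-1])
E
```

```text
23.2 [ 0.59889008 -0.04348821  0.06584032] [-14.17639913  -0.92708253   4.62489751] [-0.07590479  3.22633632 -0.02140408]
orange n 119 239.3109243697479 232.2436974789916 231 251 224 240
s6 47
s7 56
s9 52
s10 49
s11 48
s12 7
s13 7
```

View pics/cmp.png

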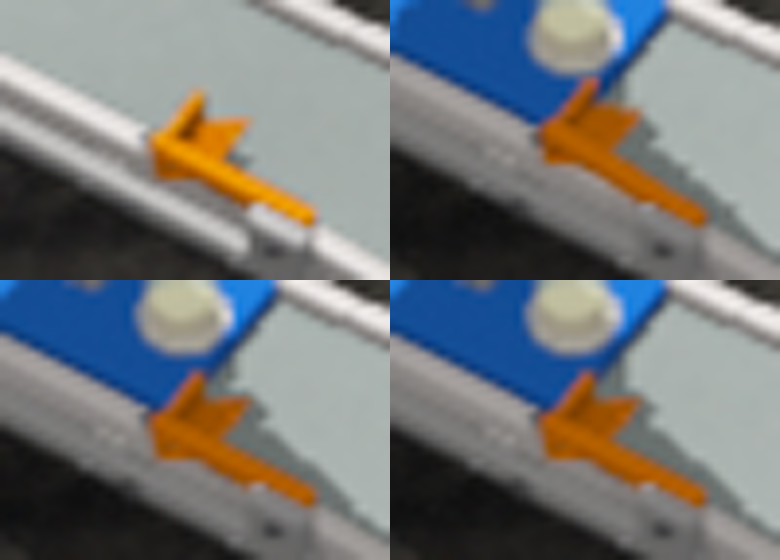

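The lower panels (after the last pushes) show the catch tooth at (205,395) in the same position as in the empty dock, behind the carrier: it has dropped fully. Easing back.

>>> {"name": "arm_command", "arguments": {"plan": [[[0, 0, 0], [0.5, 0, 0], -1], [[0, 0, 0], [0.5, 0, 0], -1], [[0, 0, 0], [0.5, 0, 0], -1], [[0, 0, 0], [0.5, 0, 0], -1], [[0, 0, 0], [0, 0, 0], -1]]}}

```text
time_s: 23.8
ee_pos: [0.598, -0.0435, 0.0657]
tool_rot: [-0.009, -3.14, -0.009]
wrist_force: [-11.0, 0.1, 1.9]
width: 0.204
gripper_force: 60.3
```

>>> {"name": "arm_command", "arguments": {"plan": [[[0, 0, 0], [0.5, 0, 0], -1], [[0, 0, 0], [0.5, 0, 0], -1], [[0, 0, 0], [0, 0, 0], -1]]}}

```text
time_s: 24.1
ee_pos: [0.5974, -0.0435, 0.0656]
tool_rot: [-0.009, -3.141, -0.009]
wrist_force: [-8.9, -0.9, 0.6]
width: 0.202
gripper_force: 60.2
```

>>> {"name": "arm_command", "arguments": {"plan": [[[0, 0, 0], [0.5, 0, 0], -1], [[0, 0, 0], [0, 0, 0], -1]]}}

```text
time_s: 24.3
ee_pos: [0.5974, -0.0435, 0.0656]
tool_rot: [0.009, 3.141, 0.009]
wrist_force: [-9.3, 0.5, 1.7]
width: 0.2
gripper_force: 60.0
```

>>> {"name": "arm_command", "arguments": {"plan": [[[0, 0, 0], [0.5, 0, 0], -1], [[0, 0, 0], [0.5, 0, 0], -1], [[0, 0, 0], [0, 0, 0], -1]]}}

```text
time_s: 24.6
ee_pos: [0.5973, -0.0435, 0.0656]
tool_rot: [0.009, 3.139, 0.009]
wrist_force: [-6.6, -0.0, -0.1]
width: 0.198
gripper_force: 59.8
```

>>> {"name": "arm_command", "arguments": {"plan": [[[0, 0, 0], [0.5, 0, 0], -1], [[0, 0, 0], [0.5, 0, 0], -1], [[0, 0, 0], [0, 0, 0], -1]]}}

```text
time_s: 24.9
ee_pos: [0.5974, -0.0435, 0.0656]
tool_rot: [0.009, 3.137, 0.009]
wrist_force: [-5.0, 0.1, -2.2]
width: 0.201
gripper_force: 59.6
```

```bash
python3 look.py s14
```

```text
24.9 [ 0.59735842 -0.04352451  0.06561032] [-5.00019405  0.11261017 -2.15499513] [-0.06768071  1.81841665 -0.05370575]
orange n 119 239.3109243697479 232.2436974789916 231 251 224 240
```

>>> {"name": "arm_command", "arguments": {"plan": [[[0, 0.25, 0], [0.5, 0, 0], -1], [[0, 0.25, 0], [0.5, 0, 0], -1], [[0, 0, 0], [0, 0, 0], -1]]}}

```text
time_s: 25.3
ee_pos: [0.5973, -0.0435, 0.0657]
tool_rot: [-0.009, -3.139, -0.009]
wrist_force: [-4.9, -0.0, -4.4]
width: 0.203
gripper_force: 59.2
```

>>> {"name": "arm_command", "arguments": {"plan": [[[0, 0, 0], [0.7, 0, 0.2], -1], [[0, 0, 0], [0, 0, 0], -1]]}}

```text
time_s: 25.5
ee_pos: [0.5973, -0.0435, 0.0657]
tool_rot: [-0.009, -3.141, -0.009]
wrist_force: [-3.6, -1.6, -6.2]
width: 0.195
gripper_force: 59.2
```

```bash
python3 look.py s15
```

```text
25.5 [ 0.59728405 -0.04350382  0.06572081] [-3.64182532 -1.60673831 -6.18993366] [-0.05685865  1.01882145  0.01027602]
orange n 119 239.3109243697479 232.2436974789916 231 251 224 240
```

>>> {"name": "arm_command", "arguments": {"plan": [[[0, 0, 0], [0.5, 0, 0.4], -1], [[0, 0, 0], [0.5, 0, 0.3], -1], [[0, 0, 0], [0, 0, 0], -1]]}}

```text
time_s: 25.9
ee_pos: [0.5972, -0.0435, 0.0657]
tool_rot: [0.009, 3.14, 0.009]
wrist_force: [-0.5, -0.1, -8.1]
width: 0.202
gripper_force: 58.9
```

>>> {"name": "arm_command", "arguments": {"plan": [[[0, 0, 0], [0.5, 0, 0.3], -1], [[0, 0, 0], [0, 0, 0.2], -1], [[0, 0, 0], [0, 0, 0], -1]]}}

```text
time_s: 26.2
ee_pos: [0.597, -0.0435, 0.0657]
tool_rot: [0.009, 3.139, 0.009]
wrist_force: [2.0, 0.0, -5.9]
width: 0.199
gripper_force: 59.0
```

```bash
python3 look.py s16
```

```text
26.2 [ 0.59697024 -0.04354694  0.06573601] [ 2.03512496  0.02756288 -5.92232587] [ 0.03977825 -0.02567053 -0.09040658]
orange n 118 239.34745762711864 232.29661016949152 231 251 224 240
```

>>> {"name": "arm_command", "arguments": {"plan": [[[0, 0, 0], [-0.3, 0, 0.4], -1], [[0, 0, 0], [0, 0, 0.3], -1], [[0, 0, 0], [0, 0, 0], -1]]}}

```text
time_s: 26.6
ee_pos: [0.597, -0.0435, 0.0657]
tool_rot: [0.008, 3.14, 0.009]
wrist_force: [0.7, 0.2, 0.9]
width: 0.202
gripper_force: 59.8
```

>>> {"name": "arm_command", "arguments": {"plan": [[[0, 0, 0], [0, 0, 0.3], -1], [[0, 0, 0], [0, 0, 0], -1]]}}

```text
time_s: 26.8
ee_pos: [0.597, -0.0436, 0.0657]
tool_rot: [0.009, 3.14, 0.008]
wrist_force: [0.4, -0.8, 3.5]
width: 0.199
gripper_force: 60.4
```

>>> {"name": "arm_command", "arguments": {"plan": [[[0, 0, 0], [0, 0, -0.3], -0.58], [[0, 0, 0], [0, 0, 0], -0.5], [[0, 0, 0], [0, 0, 0], -0.3], [[0, 0, 0], [0, 0, 0], -0.1], [[0, 0, 0], [0, 0, 0], -0.1], [[0, 0, 0], [0, 0, 0], -0.1]]}}

```text
time_s: 27.4
ee_pos: [0.5959, -0.0435, 0.0641]
tool_rot: [-0.009, -3.14, -0.009]
wrist_force: [-0.0, -0.2, -0.4]
width: 0.45
gripper_force: 0.0
```

>>> {"name": "arm_command", "arguments": {"plan": [[[0, 0, 0], [0, 0, -6], -0.1], [[0, 0, 0], [0, 0, -15], -0.1], [[0, 0, 0], [0, 0, -25], -0.1], [[0, 0, 0], [0, 0, -30], -0.1], [[0, 0, 0], [0, 0, -30], -0.1], [[0, 0, 0], [0, 0, -20], -0.1], [[0, 0, 0], [0, 0, 0], -0.1], [[0, 0, 0], [0, 0, 0], -0.1]]}}

```text
time_s: 28.2
ee_pos: [0.5968, -0.0444, 0.1916]
tool_rot: [0.009, 3.14, 0.008]
wrist_force: [-0.2, 0.2, 0.6]
width: 0.449
gripper_force: 0.0
```

```bash
python3 look.py s17
```

```text
28.2 [ 0.59675647 -0.0443664   0.19164103] [-0.16827779  0.19454381  0.60547264] [ 0.02467109  0.01906563 -0.00182592]
orange n 115 239.18260869565216 232.33913043478262 231 251 224 240
```

View pics/s17.png

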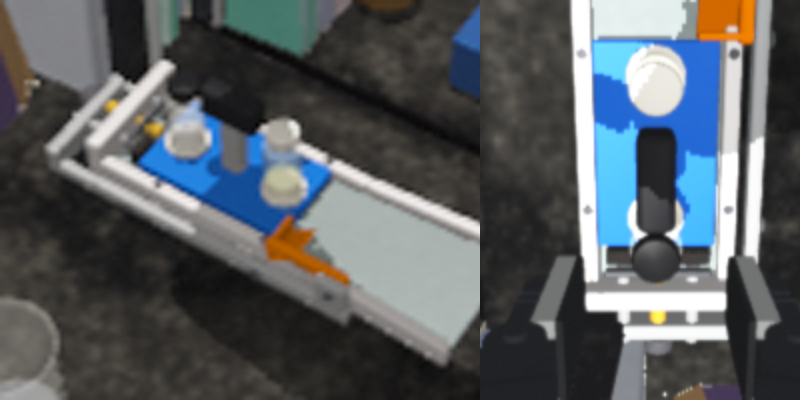

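The carrier sits flat in the dock with its rear edge against the lowered catch (scene crop (290,235), wrist crop (725,25)). The vials are upright and the robot is clear.

```bash
python3 -c "
from workcell import *
print(sign_off())"
```

```text
the job is handed in; nothing more can be done
None
```

The carrier is latched behind the fully dropped catch and released with its vials upright; the push peaked at about 14 N in the readings, the robot is clear, and the job is handed in after 28 s.

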